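# Hang a test coupon on the inspection rail and hold the loupe in focus over it

### The arm

A 6-joint arm with a two-finger parallel gripper is mounted at the origin on a cart in front of the work surface, level with it; the furniture and walls round the work are solid. World frame = base frame: x ahead of the robot, y to its left, z up, the work surface at z = 0. Lengths are in mm, angles in rad, forces in N, time in s.
With the tool pointing down it reaches from about 350 to 775 mm from the base axis. Payload 5.5 kg.
Tool frame: the origin (TCP) lies at the centre of the arm's flange, where the gripper is bolted on; the fingertips stand 173 mm ahead of it and the grasp point (between the pads) lies 155 mm ahead of it; z points along the fingers, y is the line along which they close (so a half turn about z gives the same grasp; the last joint's range is limited). The gripper opens to 85 mm and grips with 20 to 120 N. Pads are 22 mm wide; open, the fingers measure 114 mm over their backs; the gripper's body (76 mm by 85 mm) begins 54 mm behind the grasp point. The pads swing forward as they close: fully open they stand 13 mm farther back than shut.
Start: joints at [-1.38, 0.313, 0.046, 1.304, 0, 1.431], TCP at [186.753, -543.853, 404.723] pointing down, gripper open.
Joint ranges: [-2.76, 2.76], [-0.86, 1.69], [-1.03, 1.26], [-2.2, 2.34], [-1.47, 1.5], [-3.14, 3.14]. Speed limits (rad/s): [2.57, 2.57, 3.14, 3.14, 3.14, 3.14].

### API

Orientations are given as a 3x3 rotation matrix whose columns are the frame's x, y, z axes.
In Python, from station import sense, cams, arm gives the robot as it stands. The module is installed in compiled form; this text tells all that it offers.
- The arm moves only by the tool send_rows, never from a script. Its argument "targets" is a list of rows, each an object with "travel": the shift along the tool's x, y, z in mm, a list of three; "roll": the turn about the tool's z in rad. In form: [{"travel": [x, y, z], "roll": roll}, ...]. A call has 1 to 10 rows; each row is the pose to reach, as a shift and turn from the pose commanded when the call began, along the tool's axes at that moment; what a row does not reach only later rows make up. A row lasts 1/10 s, in which the tool goes at most 50 mm and 8.59 degrees, less where a joint would pass 70% of its speed; a pose out of reach is approached as far as the arm can. A call with a gripper value outside its range is refused whole. "grip" is the opening, from -1 (shut) to 1 (fully open), set as the call begins (left out, the last holds). The fingers move at their own pace and stop on an object; "grip_force" is the grip in N (left out, the last holds). Time passes only in rows, so rows that repeat a pose let the fingers close. It gives the time, the measured TCP pose, the force, the opening and the grip force at its end, in the units of the state.
- sense(): the state, without advancing time (a new reading comes with each control period).
- cams.camera(name): name is "side" or "top" or "wrist"; returns the picture (384x512x3 uint8, blue, green, red); there is no depth.
- cams.camera_info(name): a dict with "vertical_fov" (degrees; the focal length in pixels is half the picture's height over the tangent of half this angle, whatever the lens; pixels are square), "cx", "cy" (the principal point, pixels), "k1" (the pictures are not rectified: a ray, as slopes to the right and down, at radius r is drawn at 1 + k1 r^2 times it, then the intrinsics apply), "rvec" (rotation vector, rad) and "tvec" (3), from world to camera coordinates, as OpenCV has them. Camera axes: x right, y down, z forward; pixel columns grow to the right and rows downward; lengths in mm; the calibration is good to about 2 mm. A picture is of the moment at which its call begins: read the wrist's pose just before it. camera_info takes no time and is no camera call; for the wrist camera it gives the pose at the moment of the call.
- arm.hand_in(): hands the job in; it is judged then, once.
The state is a dict: "time": time; "q": joint angles; "qd": joint speeds; "effort": joint torques, N m; "eef_pos": TCP position; "tool_rot": TCP orientation; "wrist_force": force on the tool from outside, world axes, zero at the start; "ft_torque": the same for the moment, N m; "grip_width": opening from 0.0 (shut) to 1.0 (fully open); "finger_force": force on a finger pad.
Only numpy, scipy, OpenCV 4.12 (cv2) and the standard library are available. Lean on these libraries where they do the work, as an engineer would, in place of code of your own. Each camera call takes 0.05 s, during which the arm holds its last target. There are 200 camera calls.

### The job

Hook the blue part carrier with its aluminium coupon onto the top rod at the open left end of the inspection rail, slide it along under the dark keeper until it is in line with the red focus pointer, and let go of it there. Then pick up the black loupe and hold it level, wide rim down, centred over the coupon with its lower rim at the height of the pointer needle, and finish while still holding it there. Never touch the coupon's polished face, keep the carrier upright, and leave the other loose things where they are.

Things in the scene. Friction and masses are not known exactly. Their poses are not given: they have to be found in the camera images.
- rail: Fixed bench inspection rail, 420 mm long along its y; origin on the bench under the middle of its top rod; the carrier hangs on its -x side. Grey base 8 mm thick (x -45 to +65). Rods along y between end plates (x -18 to +34, y +-190, tops at z 120): top rod 12 mm thick, axis x 0, z 95; rest rod 10 mm thick, axis x -9, z 57 (mm).
- rail_axis (a point): Middle of the top rod, on its axis, 95 mm above the bench; axes as rail. From y = -185 to +30 mm a dark steel keeper covers the rod: flange at z 115 to 118 mm above the bench, x -4 to +34 mm, with a web behind. There no hook can be put on or lifted off, only slid along underneath.
- rail_open (a point): Point on the top rod's axis in the middle of the open left end, y = +100 mm from the rod's middle. A hook goes on from above only here: carrier centre between y +55 and +145 mm; it then slides towards -y.
- mark (a point): Point on the top rod's axis in line with the focus pointer, to which the carrier's hook is slid (axes as the rail's; between y = -125 and -45 mm from the rod's middle). A yellow line across the keeper above shows it.
- focus_tip (a point): Tip of the red needle of the focus pointer, a collar clamped on an 8 mm steel post (top at z 162 mm) behind the keeper. The needle is level, points along the rail's -x, lies in line with the mark, its tip 12 mm behind the top rod's axis. Its height, 124 to 144 mm above the bench, is where the loupe's lower rim must be.
- carrier: Loose part carrier, about 0.3 kg, standing on the bench at first. Origin: under its grip post, at the underside; z up, x towards its hook. Blue floor 4 mm thick, x -82 to +13, y -36 to +36 mm; back plate x 12 to 16 mm. Hung with its x along the rail's x, the hook carries it, the back plate leans on the rest rod, and it is level with its underside 45 mm above the bench.
- carrier_seat (a point): Where the rod's axis lies in the seated hook: 30, 0, 50 mm in the carrier's frame. The dark hook is an inverted 90 degree V, open downward, 44 mm wide in y, mouth about 25 mm wide in x, so it centres itself on the rod; rear lip x 46 to 49, down to z 34 mm; top at z 65 mm.
- carrier_grip (a point): Point to grip on the carrier's black grip post, at 0, 0, 88 mm in its frame. The post is 12 mm thick in x, 22 mm wide in y (the fingers close along y), its top at z 102 mm with a white line along x.
- carrier_pocket (a point): Centre of the floor of the pocket in front of the grip post, at -52, 0, 4 mm in the carrier's frame; low walls up to z 11 mm.
- part: Aluminium test coupon 30 x 45 x 16 mm (x, y, z), 58 g, loose in the carrier's pocket; origin at the centre of its underside; the polished face is its top, 65 mm above the bench when the carrier hangs.
- loupe: Black eye loupe, 30 mm high, 45 g, standing on its wide rim on the bench; origin at the centre of that lower rim, z up. 34 mm in diameter at the rim and nearly straight for the lower 12 mm, then tapering to 25 mm at the top, so grip it low. It and the bushing may stand in each other's place.
- bushing: Bystander: bright steel flanged bushing, 39 mm in diameter, 36 mm high; origin at the centre of its underside.
- masking_tape: Bystander: roll of masking tape lying flat, 102 mm in diameter, 24 mm high; origin at the centre of its underside.
- paste: Bystander: lapping paste syringe lying on the bench, 26 x 102 x 16 mm; origin at the centre of its underside.

How it is judged:
By the outcome, as a careful person would: the job done as asked, in the order asked, and still so for the second after the job is handed in, while the arm keeps its last pose, push and grip.
It also fails if it takes over 58 s, if anything falls off the work surface, if the arm or the gripper's body presses on something with over 40 N, if the wrist force passes 120 N, or if a joint passes its speed limit or range.

## Working session

There is one attempt and no reset: what is moved stays moved. The work goes in short steps, Python scripts to look and compute and a tool call to move; the robot and the scene stay as the last step left them, time stands still between calls to the robot, and variables do not carry over. Pictures are saved under pics/ and viewed, at most 10 in all, crops included, and the job is handed in when it is done.

Besides the shell and the picture viewer there is one more tool, called after "Call:" as name([rows], argument=value, ...), one row to a line, values as JSON. send_rows: Moves the arm, as the interface text tells. Its arguments: {"type":"object","properties":{"targets":{"type":"array"},"grip":{"type":"number"},"grip_force":{"type":"number"}},"required":["targets"]}

```bash
mkdir -p pics
cat > h.py <<'E'
import numpy as np, cv2
from station import sense, cams, arm
def K(i,H=384):
    f=H/2/np.tan(np.radians(i["vertical_fov"])/2); return f
def ray(i,uv):
    f=K(i); d=np.array([(uv[0]-i["cx"])/f,(uv[1]-i["cy"])/f]); s=d.copy()
    for _ in range(30): s=d/(1+i["k1"]*(s@s))
    R=cv2.Rodrigues(np.array(i["rvec"],float))[0]; t=np.array(i["tvec"],float).ravel()
    return -R.T@t, R.T@np.array([s[0],s[1],1])
def onz(i,uv,z):
    o,d=ray(i,uv); return o+d*(z-o[2])/d[2]
def proj(i,P):
    R=cv2.Rodrigues(np.array(i["rvec"],float))[0]; p=R@np.array(P,float)+np.array(i["tvec"],float).ravel()
    s=p[:2]/p[2]; s=s*(1+i["k1"]*(s@s)); return s*K(i)+[i["cx"],i["cy"]]
def tri(rs):
    A=np.zeros((3,3));b=np.zeros(3)
    for o,d in rs:
        d=d/np.linalg.norm(d);M=np.eye(3)-np.outer(d,d);A+=M;b+=M@o
    X=np.linalg.solve(A,b); return X,[np.linalg.norm((np.eye(3)-np.outer(d,d)/(d@d))@(X-o)) for o,d in rs]
E
python3 - <<'E'
from h import *
import json
s=sense();print(s)
for n in("side","top","wrist"):
    i=cams.camera_info(n);im=cams.camera(n);cv2.imwrite(f"pics/{n}0.png",im);print(n,i, ray(i,(256,192)))
E
```

```text
{'time': 0.0, 'q': array([-1.37958987e+00,  3.13981461e-01,  4.49379695e-02,  1.30360927e+00,
        5.74347606e-06,  1.43119755e+00]), 'qd': array([-0.00139322,  0.00170539, -0.00083197,  0.00089364,  0.00040553,
       -0.00026495]), 'effort': array([-3.44273685e-04, -4.80621314e+01,  2.98535603e+01,  1.93235383e-02,
       -1.40115039e-04,  4.05018909e-06]), 'eef_pos': array([ 186.71345598, -543.61236458,  403.80259365]), 'tool_rot': array([[ 9.45781153e-01,  3.24804388e-01, -3.47165193e-04],
       [ 3.24804466e-01, -9.45779431e-01,  1.82369722e-03],
       [ 2.64003162e-04, -1.83757927e-03, -9.99998277e-01]]), 'wrist_force': array([-0.49034867, -0.35806045, -1.40240267]), 'ft_torque': array([-0.03602091, -0.02125441, -0.02349834]), 'finger_force': 0.0, 'grip_width': 0.9990177565211993}
side {'vertical_fov': 55.944285479954274, 'cx': 257.5129200618595, 'cy': 192.67576813825914, 'k1': 0.032519189365848626, 'rvec': array([ 1.9252505 , -0.02117395,  0.01875876]), 'tvec': array([-507.91188262,  123.47884232, 1189.77669282])} (array([  480.58070686, -1084.74135369,   530.25320704]), array([ 0.01926381,  0.93826743, -0.34540432]))
top {'vertical_fov': 46.239650152503344, 'cx': 249.74962439372126, 'cy': 188.45954872219423, 'k1': -0.09015060047142096, 'rvec': array([ 2.1460355 , -2.08983451,  0.20790463]), 'tvec': array([ -30.34669238,  515.67693359, 1676.99535127])} (array([ 179.6207228 ,  -21.91595196, 1745.39769587]), array([ 0.18751137, -0.01105557, -0.9823301 ]))
wrist {'vertical_fov': 64.90998885843092, 'cx': 254.43733326893422, 'cy': 194.92509035357145, 'k1': -0.07685313410580073, 'rvec': array([-2.35355671,  1.67875085,  0.25220802]), 'tvec': array([-574.03619631,  -38.93929141,  379.40116477])} (array([ 256.37774854, -519.49484582,  373.329107  ]), array([-0.26585207, -0.09529735, -0.95935487]))
```

View pics/side0.png

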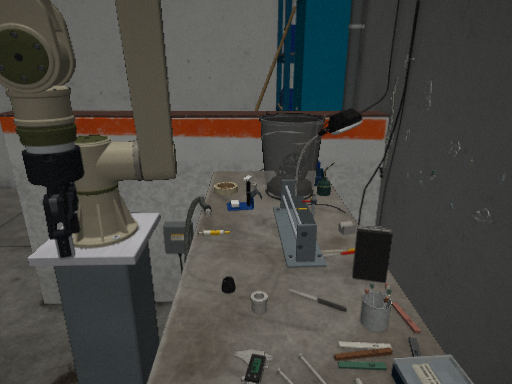

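View pics/top0.png

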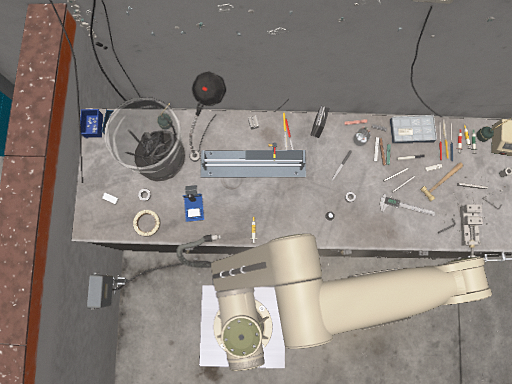

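The side view shows the carrier at (240,205), the rail at (298,235), the loupe at (229,285) and the bushing at (259,300). In the top view (+x up, +y left) the carrier is at (193,205), the rail at (253,163), the loupe at (330,215) and the bushing at (350,197).

Run:
```python
from h import *
im=cv2.imread("pics/top0.png")
cv2.imwrite("pics/topc.png",cv2.resize(im[135:235,170:370],None,fx=4,fy=4,interpolation=cv2.INTER_CUBIC))
i=cams.camera_info("top")
for n,uv,z in [("car",(193,205),4),("loupe",(330,215),30),("bush",(350.5,197),36),("railL",(203,163),95),("railR",(303,163),95),("tape",(146,222),24),("paste",(254,229),8)]: print(n,onz(i,uv,z).round(0))
h=cv2.cvtColor(im,cv2.COLOR_BGR2HSV)
m=cv2.inRange(h,(105,120,60),(125,255,255));m[:, :170]=0;m[:,215:]=0
c=max(cv2.findContours(m,0,1)[0],key=cv2.contourArea);r=cv2.minAreaRect(c);print(r)
print([onz(i,p,4).round(0) for p in cv2.boxPoints(r)])
```

```text
car [453. 204.   4.]
loupe [ 424. -329.   30.]
bush [ 496. -408.   36.]
railL [601. 163.  95.]
railR [ 611. -216.   95.]
tape [379. 381.  24.]
paste [365. -37.   8.]
((193.64830017089844, 208.27931213378906), (23.751007080078125, 17.35650634765625), 85.2363510131836)
[array([484., 241.,   4.]), array([491., 173.,   4.]), array([398., 161.,   4.]), array([390., 229.,   4.])]
```

View pics/topc.png

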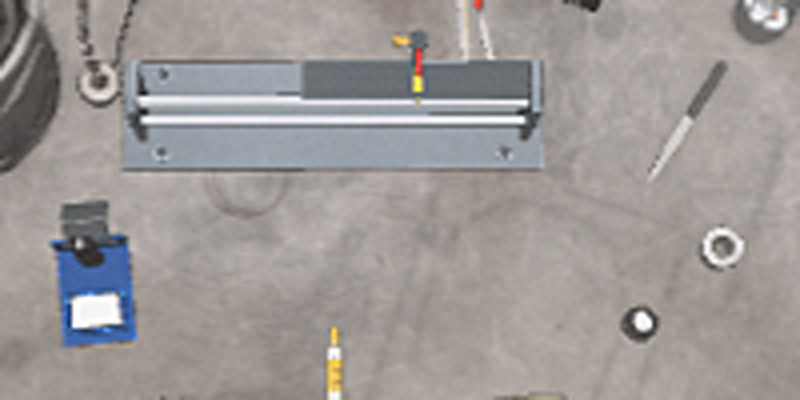

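The crop shows the blue carrier at (56–133, 237–345), the rail at (123–543), the pointer and mark near (417,85), the loupe at (639,323) and the bushing at (722,247). Next I'll move towards the work and look with the wrist camera.

Call:
send_rows([
  {"travel":[45,-35,-5],"roll":0.03},
  {"travel":[90,-70,-10],"roll":0.06},
  {"travel":[135,-105,-15],"roll":0.09},
  {"travel":[180,-140,-20],"roll":0.12},
  {"travel":[225,-180,-26],"roll":0.15},
  {"travel":[270,-220,-26],"roll":0.18},
  {"travel":[310,-255,-26],"roll":0.2},
  {"travel":[358,-294,-26],"roll":0.2},
  {"travel":[358,-294,-26],"roll":0.2},
  {"travel":[358,-294,-26],"roll":0.2},
])

```text
time: 1.15
eef_pos: [431.0, -145.8, 430.7]
tool_rot: [[0.991, 0.135, 0.0], [0.135, -0.991, 0.001], [0.001, -0.001, -1.0]]
wrist_force: [0.0, -0.2, 1.4]
grip_width: 0.997
finger_force: 0.0
```

Run:
```python
from h import *
s=sense();print(s["time"],s["eef_pos"],s["tool_rot"],s["q"])
i=cams.camera_info("wrist");im=cams.camera("wrist");cv2.imwrite("pics/w1.png",im);np.save("w1.npy",i,allow_pickle=True)
for n,P in [("car",(475,205,50)),("loupe",(424,-329,0)),("bush",(496,-408,0)),("mark",(607,-80,95)),("rail",(606,-20,0))]: print(n,proj(i,P))
```

```text
1.15 [ 431.03307213 -145.84198173  430.70764114] [[ 9.90786846e-01  1.35429729e-01  4.62041147e-04]
 [ 1.35429244e-01 -9.90786559e-01  9.56576343e-04]
 [ 5.87333033e-04 -8.85189375e-04 -9.99999436e-01]] [-5.03291159e-01  7.33665925e-02 -1.88473484e-01  1.30901287e+00
  1.06080864e-03  2.50245450e+00]
car [-28.97104615  96.21473737]
loupe [384.53320736 183.75418476]
bush [451.74815629 141.01441252]
mark [208.94732842 -19.97314248]
rail [170.85721216   5.14006729]
```

View pics/w1.png

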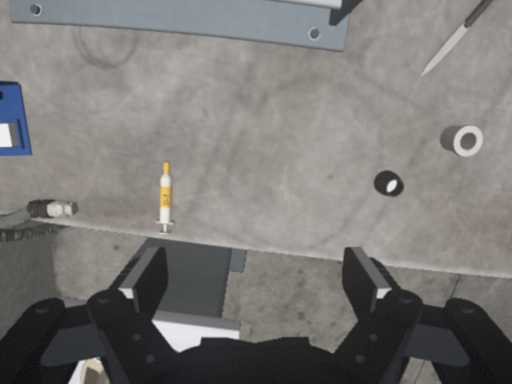

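The loupe is confirmed at about (389,183) and the bushing at (468,141). The rail runs along the top edge and the carrier is at the left edge. I'll go over the carrier and rail now.

Call:
send_rows([
  {"travel":[20,-40,-4],"roll":0},
  {"travel":[40,-80,-8],"roll":0},
  {"travel":[60,-120,-12],"roll":0},
  {"travel":[80,-160,-16],"roll":0},
  {"travel":[97,-195,-20],"roll":0},
  {"travel":[97,-195,-20],"roll":0},
  {"travel":[97,-195,-20],"roll":0},
])

```text
time: 1.9
eef_pos: [500.6, 56.9, 450.3]
tool_rot: [[0.991, 0.132, -0.001], [0.132, -0.991, -0.001], [-0.001, 0.0, -1.0]]
wrist_force: [-0.8, 0.0, 0.0]
grip_width: 1.001
finger_force: 0.0
```

Run:
```python
from h import *
import pickle
s=sense();print(s["time"],s["eef_pos"],s["tool_rot"][:,0])
i=cams.camera_info("wrist");im=cams.camera("wrist");cv2.imwrite("pics/w2.png",im);pickle.dump(i,open("w2.pkl","wb"))
for n,P in [("post",(475,205,102)),("mark",(607,-80,95)),("rail",(606,-20,0))]: print(n,proj(i,P))
cv2.imwrite("pics/w2b.png",cv2.resize(im,(800,600),interpolation=cv2.INTER_CUBIC))
```

```text
1.9 [500.64563292  56.87912869 450.28110152] [ 9.91219223e-01  1.32225647e-01 -9.10964916e-04]
post [117.80636819 179.4559497 ]
mark [397.67403032  91.47067706]
rail [322.16150763  87.59439054]
```

View pics/w2b.png

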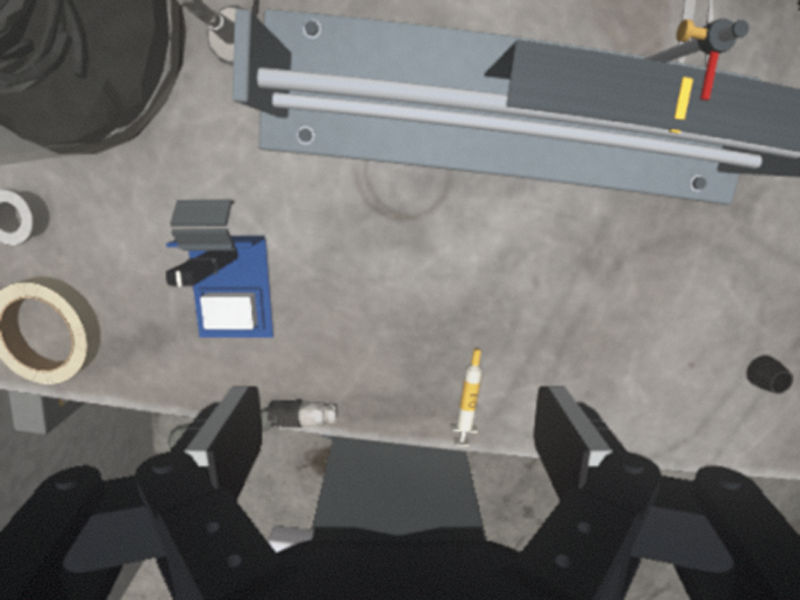

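At 800x600 the post's white line is at (179,277). The carrier's front corners are at (198,338) and (273,335), the rail base's front corners at (262,150) and (735,203), the yellow line at (685,98), and the needle runs from (715,52) to its tip at (707,100).

```bash
cat > m.py <<'E'
from h import *
def blob(h,lo,hi,box):
    m=cv2.inRange(h,lo,hi);k=np.zeros_like(m);x0,y0,x1,y1=box;k[y0:y1,x0:x1]=1;m=m*k
    c=max(cv2.findContours(m,0,1)[0],key=cv2.contourArea)
    M=m*cv2.drawContours(np.zeros_like(m),[c],-1,1,-1)
    return np.argwhere(M)[:,::-1].astype(float),c
E
python3 - <<'E'
from m import *
import pickle
i=pickle.load(open("w2.pkl","rb"));im=cv2.imread("pics/w2.png");h=cv2.cvtColor(im,cv2.COLOR_BGR2HSV);S=1.5625
w,_=blob(h,(0,0,170),(180,60,255),(107,170,121,186));post=onz(i,w.mean(0),102);print("post white",w.mean(0),len(w),post)
P=lambda x,y:(x/S,y/S)
f1,f2=onz(i,P(198,338),4),onz(i,P(273,335),4);r=onz(i,P(266,237),4)
print("front",f1,f2,np.linalg.norm(f1-f2),"r",r)
b,c=blob(h,(105,120,50),(125,255,255),(105,145,180,220));q=cv2.minAreaRect(c);print(q,[onz(i,p,4).round(1) for p in cv2.boxPoints(q)])
A,B=onz(i,P(262,150),8),onz(i,P(735,203),8);print("rail base",A,B,np.linalg.norm(A-B))
y,_=blob(h,(22,120,120),(35,255,255),(425,45,450,80));print("yellow",y.mean(0),y.min(0),y.max(0),onz(i,y.mean(0),118))
rd,c=blob(h,(0,150,80),(8,255,255),(440,25,465,70));print("red",rd.mean(0),c[c[:,0,1].argmax()],c[c[:,0,1].argmin()])
yl=(B-A)/np.linalg.norm(B-A);ey=-yl;ex=np.array([ey[1],-ey[0],0]);C=(A+B)/2;O=C+45*ex;O[2]=0
print("rail O",O,"yaw",np.degrees(np.arctan2(ex[1],ex[0])))
for n,p in [("yellow",onz(i,y.mean(0),118)),("tip130",onz(i,c[c[:,0,1].argmax()][0],130))]:
    d=p-O;print(n,d@ex,d@ey)
print("rod ends", [(lambda d:(d@ex,d@ey))(onz(i,P(*p),95)-O) for p in [(262,77),(500,99)]])
E
```

```text
post white [114.  178.5] 24 [475.53526342 209.29929242 102.        ]
front [389.15386085 234.12019745   4.        ] [402.13085611 162.22330172   4.        ] 73.05864781666304 r [494.32514048 173.7840343    4.        ]
((147.67169189453125, 185.6462860107422), (60.566497802734375, 47.089561462402344), 85.42607879638672) [array([477.7, 242.1,   4. ]), array([491.4, 175.7,   4. ]), array([402.6, 164. ,   4. ]), array([386.9, 234.3,   4. ])]
rail base [568.36256469 180.6781387    8.        ] [ 583.24302738 -237.47833881    8.        ] 418.421160860263
yellow [437.05142857  62.39428571] [432.  49.] [442.  75.] [ 637.51627668 -102.11852809  118.        ]
red [453.83673469  48.11564626] [[451  63]] [[455  33]]
rail O [620.7743301  -26.79974882   0.        ] yaw 2.0380602364439433
yellow 14.05276710230631 -75.86653426744111
tip130 13.224919700515887 -82.87299701490409
rod ends [(np.float64(0.7582055261443506), np.float64(186.58564670214938)), (np.float64(1.9572073830144099), np.float64(32.88583734703498))]
```

Call:
send_rows([
  {"travel":[-2,-35,20],"roll":0},
  {"travel":[-3,-70,45],"roll":0},
  {"travel":[-4,-110,70],"roll":0},
  {"travel":[-5,-140,95],"roll":0},
  {"travel":[-5,-154,120],"roll":0},
  {"travel":[-5,-154,120],"roll":0},
  {"travel":[-5,-154,120],"roll":0},
])

```text
time: 2.65
eef_pos: [482.3, 169.8, 330.7]
tool_rot: [[0.985, 0.175, -0.006], [0.175, -0.984, 0.025], [-0.002, -0.026, -1.0]]
wrist_force: [0.1, -0.2, 0.3]
grip_width: 0.996
finger_force: 0.0
```

Run:
```python
from m import *
import pickle
s=sense();print(s["time"],s["eef_pos"],s["tool_rot"][:,0])
i=cams.camera_info("wrist");im=cams.camera("wrist");cv2.imwrite("pics/w3.png",im);pickle.dump(i,open("w3.pkl","wb"))
cv2.imwrite("pics/w3b.png",cv2.resize(im,(800,600),interpolation=cv2.INTER_CUBIC))
```

```text
2.65 [482.31128077 169.81820757 330.70489767] [ 0.98450548  0.17534378 -0.00187603]
```

View pics/w3b.png

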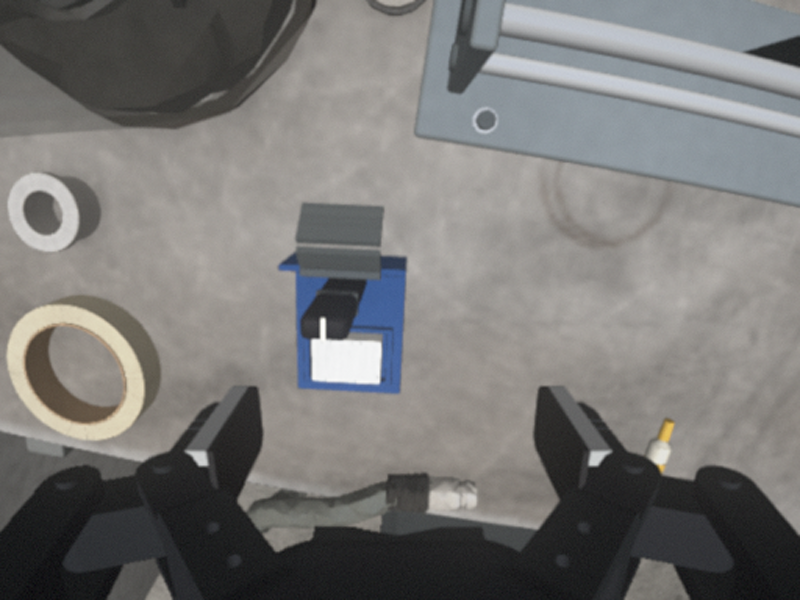

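The carrier is clear here: post top white line at (323,328), front corners at (299,390) and (401,393). The arm stalled because the last joint hit its range. I'll use the half-turned grasp instead.

Run:
```python
from m import *
import pickle
print(sense()["q"], sense()["qd"].round(3))
i=pickle.load(open("w3.pkl","rb"));im=cv2.imread("pics/w3.png");h=cv2.cvtColor(im,cv2.COLOR_BGR2HSV);S=1.5625
w,_=blob(h,(0,0,140),(180,70,255),(200,200,212,216));p=onz(i,w.mean(0),102);print("post",w.mean(0),w.min(0),w.max(0),p)
P=lambda x,y,z:onz(i,(x/S,y/S),z)
f1,f2,r=P(299,390,4),P(401,393,4),P(406,270,4);print(f1,f2,r,np.linalg.norm(f1-f2))
a=lambda v:np.degrees(np.arctan2(v[1],v[0]))
print("yaw front",a(f1-f2)-90,"side",a(r-f2),"post-front",a(p-(f1+f2)/2),np.linalg.norm((p-(f1+f2)/2)[:2]))
h1,h2=P(301,205,65),P(384,207,65);print("hook",h1,h2,a(h1-h2)-90,"hook-post",a((h1+h2)/2-p),np.linalg.norm(((h1+h2)/2-p)[:2]))
A=P(416,134,8);print("base corner",A)
```

```text
[ 0.17494229  0.22568987 -0.25408578  1.09082629  0.02602103  3.14034249] [ 0.003 -0.009  0.02  -0.002  0.001  0.001]
post [206.47058824 209.11764706] [205. 203.] [208. 215.] [477.45476369 209.18908211 102.        ]
[389.11220307 232.30938537   4.        ] [400.60434088 161.41769927   4.        ] [487.64238387 173.89720074   4.        ] 71.81713159462994
yaw front 9.208025098322409 side 8.159450091763805 post-front 8.487386702450717 83.51107337292765
hook [524.51590677 232.9921447   65.        ] [530.73404212 192.28738624  65.        ] 8.6854643715144 hook-post 3.9345800792678483 50.288738923727195
base corner [570.28135849 183.04223454   8.        ]
```

Call:
send_rows([
  {"travel":[0,0,0],"roll":-0.15},
  {"travel":[0,0,0],"roll":-0.3},
  {"travel":[0,0,0],"roll":-0.45},
  {"travel":[0,0,0],"roll":-0.6},
  {"travel":[0,0,0],"roll":-0.75},
  {"travel":[0,0,0],"roll":-0.9},
  {"travel":[0,0,0],"roll":-1.05},
  {"travel":[0,0,0],"roll":-1.2},
  {"travel":[0,0,0],"roll":-1.35},
  {"travel":[0,0,0],"roll":-1.5},
])

```text
time: 3.7
eef_pos: [483.2, 170.2, 332.6]
tool_rot: [[-0.112, 0.994, -0.002], [0.993, 0.112, 0.026], [0.026, 0.001, -1.0]]
wrist_force: [-0.1, 0.5, 0.1]
grip_width: 1.0
finger_force: 0.0
```

Call:
send_rows([
  {"travel":[0,0,0],"roll":-0.15},
  {"travel":[0,0,0],"roll":-0.3},
  {"travel":[0,0,0],"roll":-0.45},
  {"travel":[0,0,0],"roll":-0.6},
  {"travel":[0,0,0],"roll":-0.75},
  {"travel":[0,0,0],"roll":-0.9},
  {"travel":[0,0,0],"roll":-1.05},
  {"travel":[0,0,0],"roll":-1.2},
  {"travel":[0,0,0],"roll":-1.35},
  {"travel":[0,0,0],"roll":-1.5},
])

```text
time: 4.7
eef_pos: [483.2, 170.2, 332.7]
tool_rot: [[-0.999, -0.041, -0.002], [-0.041, 0.999, 0.026], [0.001, 0.026, -1.0]]
wrist_force: [0.3, 0.5, -0.0]
grip_width: 0.999
finger_force: 0.0
```

Call:
send_rows([
  {"travel":[0,0,0],"roll":-0.14},
  {"travel":[0,0,0],"roll":-0.14},
  {"travel":[0,0,0],"roll":-0.14},
])

```text
time: 5.0
eef_pos: [482.9, 170.5, 331.9]
tool_rot: [[-0.985, -0.171, -0.003], [-0.171, 0.985, 0.026], [-0.001, 0.026, -1.0]]
wrist_force: [-0.1, -0.2, 0.6]
grip_width: 0.998
finger_force: 0.0
```

Run:
```python
from m import *
s=sense();R=s["tool_rot"];print(s["time"],s["eef_pos"],R,s["q"],np.degrees(np.arctan2(R[1,0],R[0,0])))
```

```text
5.0 [482.90628699 170.5299272  331.89365576] [[-0.98520755 -0.17133841 -0.00303947]
 [-0.17135895  0.98486217  0.02612702]
 [-0.00148311  0.02626138 -0.99965401]] [ 0.17602565  0.22535862 -0.25376201  1.09009233  0.02625858  0.00381792] -170.13314862973667
```

The out-of-range move left a 1.5° sideways tilt. Pushing against the opposite end of the last joint's range should undo it, so I'll roll there.

Call:
send_rows([
  {"travel":[0,0,0],"roll":-0.15},
  {"travel":[0,0,0],"roll":-0.3},
  {"travel":[0,0,0],"roll":-0.45},
  {"travel":[0,0,0],"roll":-0.6},
  {"travel":[0,0,0],"roll":-0.75},
  {"travel":[0,0,0],"roll":-0.9},
  {"travel":[0,0,0],"roll":-1.05},
  {"travel":[0,0,0],"roll":-1.2},
  {"travel":[0,0,0],"roll":-1.35},
  {"travel":[0,0,0],"roll":-1.5},
])

```text
time: 6.0
eef_pos: [482.6, 170.8, 331.2]
tool_rot: [[0.108, -0.994, -0.004], [-0.994, -0.108, 0.026], [-0.026, 0.002, -1.0]]
wrist_force: [0.2, -0.1, 0.2]
grip_width: 0.997
finger_force: 0.0
```

Call:
send_rows([
  {"travel":[0,0,0],"roll":-0.15},
  {"travel":[0,0,0],"roll":-0.3},
  {"travel":[0,0,0],"roll":-0.45},
  {"travel":[0,0,0],"roll":-0.6},
  {"travel":[0,0,0],"roll":-0.75},
  {"travel":[0,0,0],"roll":-0.9},
  {"travel":[0,0,0],"roll":-1.05},
  {"travel":[0,0,0],"roll":-1.2},
  {"travel":[0,0,0],"roll":-1.35},
  {"travel":[0,0,0],"roll":-1.5},
])

```text
time: 7.0
eef_pos: [482.6, 170.8, 331.2]
tool_rot: [[0.999, 0.038, -0.004], [0.038, -0.999, 0.026], [-0.003, -0.026, -1.0]]
wrist_force: [0.1, 0.1, -0.4]
grip_width: 0.998
finger_force: 0.0
```

Call:
send_rows([
  {"travel":[0,0,0],"roll":-0.14},
  {"travel":[0,0,0],"roll":-0.26},
  {"travel":[0,0,0],"roll":-0.26},
])

```text
time: 7.3
eef_pos: [473.1, 206.6, 331.3]
tool_rot: [[0.968, 0.249, 0.002], [0.249, -0.968, 0.003], [0.003, -0.003, -1.0]]
wrist_force: [-1.1, 0.1, 0.7]
grip_width: 0.999
finger_force: 0.0
```

Run:
```python
from m import *
s=sense();R=s["tool_rot"];print(s["time"],s["eef_pos"],R,s["q"],np.degrees(np.arctan2(R[1,0],R[0,0])))
```

```text
7.3 [473.11159999 206.56764428 331.31801959] [[ 0.96846807  0.24912844  0.00215081]
 [ 0.24912055 -0.96846659  0.00337864]
 [ 0.00292471 -0.0027363  -0.99999198]] [ 2.55396287e-01  2.33534383e-01 -2.44478752e-01  1.08984858e+00
  2.72569823e-03 -3.13796954e+00] 14.425540142469286
```

The tilt is gone and the tool stands over the post. Now I'll roll back to the middle of the range.

Call:
send_rows([
  {"travel":[0,0,0],"roll":0.15},
  {"travel":[0,0,0],"roll":0.3},
  {"travel":[0,0,0],"roll":0.45},
  {"travel":[0,0,0],"roll":0.6},
  {"travel":[0,0,0],"roll":0.75},
  {"travel":[0,0,0],"roll":0.9},
  {"travel":[0,0,0],"roll":1.05},
  {"travel":[0,0,0],"roll":1.2},
  {"travel":[0,0,0],"roll":1.35},
  {"travel":[0,0,0],"roll":1.5},
])

```text
time: 8.3
eef_pos: [473.9, 204.4, 331.1]
tool_rot: [[0.307, -0.952, 0.002], [-0.952, -0.307, 0.003], [-0.002, -0.003, -1.0]]
wrist_force: [0.5, -0.3, 0.3]
grip_width: 1.0
finger_force: 0.0
```

Call:
send_rows([
  {"travel":[0,0,0],"roll":0.15},
  {"travel":[0,0,0],"roll":0.3},
  {"travel":[0,0,0],"roll":0.45},
  {"travel":[0,0,0],"roll":0.6},
  {"travel":[0,0,0],"roll":0.75},
  {"travel":[0,0,0],"roll":0.9},
  {"travel":[0,0,0],"roll":1.05},
  {"travel":[0,0,0],"roll":1.2},
  {"travel":[0,0,0],"roll":1.35},
  {"travel":[0,0,0],"roll":1.5},
])

```text
time: 9.3
eef_pos: [473.8, 204.4, 331.1]
tool_rot: [[-0.927, -0.374, 0.002], [-0.374, 0.927, 0.003], [-0.003, 0.002, -1.0]]
wrist_force: [0.8, 0.1, -0.4]
grip_width: 1.002
finger_force: 0.0
```

Call:
send_rows([
  {"travel":[0,0,0],"roll":0.14},
  {"travel":[0,0,0],"roll":0.24},
  {"travel":[0,0,0],"roll":0.24},
  {"travel":[0,0,0],"roll":0.24},
])

```text
time: 9.7
eef_pos: [473.8, 204.5, 331.0]
tool_rot: [[-0.988, -0.153, 0.002], [-0.153, 0.988, 0.003], [-0.002, 0.002, -1.0]]
wrist_force: [-0.1, 0.8, -0.1]
grip_width: 0.998
finger_force: 0.0
```

Run:
```python
from m import *
import pickle
s=sense();R=s["tool_rot"];print(s["time"],s["eef_pos"],R,s["q"],np.degrees(np.arctan2(R[1,0],R[0,0])))
i=cams.camera_info("wrist");im=cams.camera("wrist");cv2.imwrite("pics/w4.png",im);pickle.dump(i,open("w4.pkl","wb"))
cv2.imwrite("pics/w4b.png",cv2.resize(im,(800,600),interpolation=cv2.INTER_CUBIC))
print(R.T@(np.array([476.5,209.2,243])-s["eef_pos"]),proj(i,(476.5,209.2,102))*1.5625)
```

```text
9.7 [473.7511992  204.53404025 330.95928898] [[-0.98826714 -0.15272412  0.0018437 ]
 [-0.15271924  0.98826633  0.00254726]
 [-0.00221109  0.00223581 -0.99999506]] [ 0.25139884  0.23363328 -0.24526977  1.08947388  0.00200856  0.09807921] -171.21543461512258
[-3.2346452   3.99474247 87.97580751] [405.43995258 341.55984816]
```

View pics/w4b.png

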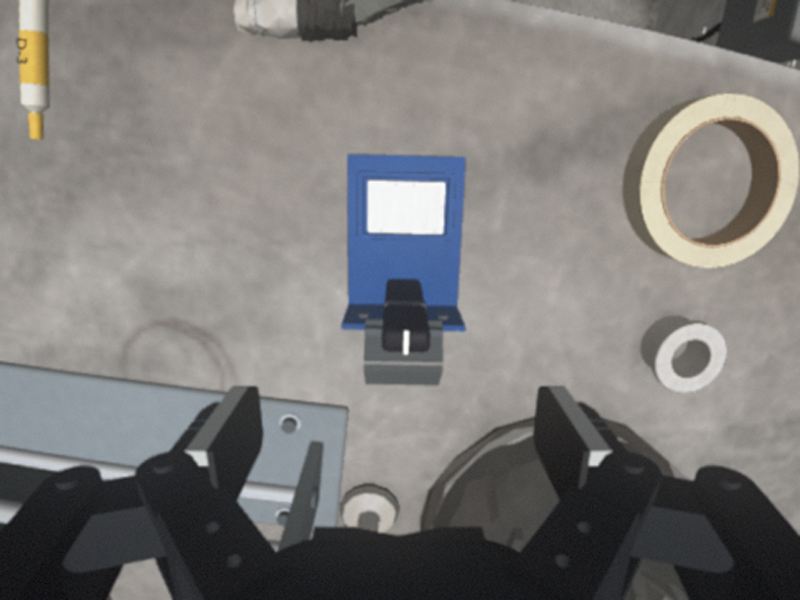

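The carrier is squarely aligned, with its white line at (405,342), which matches the prediction. Descend and grip.

Call:
send_rows([
  {"travel":[-3,4,15],"roll":0},
  {"travel":[-3,4,35],"roll":0},
  {"travel":[-3,4,55],"roll":0},
  {"travel":[-3,4,72],"roll":0},
  {"travel":[-3,4,82],"roll":0},
  {"travel":[-3,4,88],"roll":0},
  {"travel":[-3,4,88],"roll":0},
])

```text
time: 10.45
eef_pos: [475.9, 209.4, 242.2]
tool_rot: [[-0.988, -0.152, 0.0], [-0.152, 0.988, 0.002], [-0.001, 0.002, -1.0]]
wrist_force: [-0.7, -0.5, 0.9]
grip_width: 0.996
finger_force: 0.0
```

Call:
send_rows([
  {"travel":[0,0,0],"roll":0},
  {"travel":[0,0,0],"roll":0},
  {"travel":[0,0,0],"roll":0},
  {"travel":[0,0,0],"roll":0},
  {"travel":[0,0,0],"roll":0},
  {"travel":[0,0,0],"roll":0},
  {"travel":[0,0,0],"roll":0},
  {"travel":[0,0,0],"roll":0},
], grip=-1, grip_force=60)

```text
time: 11.25
eef_pos: [476.2, 209.5, 243.1]
tool_rot: [[-0.988, -0.152, 0.002], [-0.152, 0.988, 0.003], [-0.002, 0.002, -1.0]]
wrist_force: [-1.3, -1.1, 5.1]
grip_width: 0.249
finger_force: 59.8
```

Call:
send_rows([
  {"travel":[0,0,-3],"roll":0},
  {"travel":[0,0,-10],"roll":0},
  {"travel":[0,0,-20],"roll":0},
  {"travel":[0,0,-35],"roll":0},
  {"travel":[0,0,-50],"roll":0},
  {"travel":[0,0,-65],"roll":0},
  {"travel":[0,0,-80],"roll":0},
  {"travel":[0,0,-92],"roll":0},
  {"travel":[0,0,-98],"roll":0},
  {"travel":[0,0,-100],"roll":0},
])

```text
time: 12.25
eef_pos: [476.1, 209.3, 343.5]
tool_rot: [[-0.988, -0.152, 0.003], [-0.152, 0.988, 0.003], [-0.003, 0.002, -1.0]]
wrist_force: [0.3, 0.2, -3.8]
grip_width: 0.244
finger_force: 59.1
```

Call:
send_rows([
  {"travel":[-2,-6,0],"roll":0.01},
  {"travel":[-10,-20,0],"roll":0.02},
  {"travel":[-20,-38,0],"roll":0.04},
  {"travel":[-32,-57,0],"roll":0.06},
  {"travel":[-45,-77,0],"roll":0.08},
  {"travel":[-57,-97,0],"roll":0.1},
  {"travel":[-69,-117,0],"roll":0.118},
  {"travel":[-80,-135,0],"roll":0.118},
  {"travel":[-87,-147,0],"roll":0.118},
  {"travel":[-90,-152,0],"roll":0.118},
])

```text
time: 13.25
eef_pos: [588.9, 71.1, 341.9]
tool_rot: [[-0.999, -0.033, 0.001], [-0.033, 0.999, 0.002], [-0.001, 0.002, -1.0]]
wrist_force: [-0.7, 1.1, -2.4]
grip_width: 0.246
finger_force: 59.1
```

Run:
```python
from m import *
import pickle
for k in range(3): s=sense()
R=s["tool_rot"];print(s["time"],s["eef_pos"],R[:,2],s["q"],np.degrees(np.arctan2(R[1,0],R[0,0])),s["wrist_force"],s["grip_width"])
i=cams.camera_info("wrist");im=cams.camera("wrist");cv2.imwrite("pics/w5.png",im);pickle.dump(i,open("w5.pkl","wb"))
a=cv2.resize(im,(640,480));j=cams.camera_info("side");sd=cams.camera("side");cv2.imwrite("pics/s5.png",sd)
b=cv2.resize(sd[140:290,210:360],(480,480),interpolation=cv2.INTER_CUBIC)
cv2.imwrite("pics/c5.png",cv2.resize(np.hstack([cv2.resize(im,(456,342)),cv2.resize(b,(342,342))]),None,fx=1,fy=1))
```

```text
13.25 [588.92073286  71.07818347 341.89953288] [ 8.41462645e-04  2.38169908e-03 -9.99996810e-01] [-0.01568049  0.3718124  -0.02522061  1.1729593   0.0023946  -0.04875991] -178.10469573098325 [-0.69537623  1.0883144  -2.44615103] 0.2462404079978966
```

View pics/c5.png

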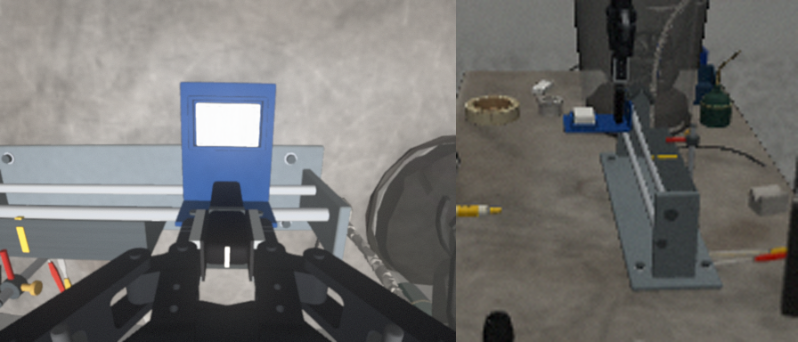

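The carrier is held level over the rail, with the rods at rows 190 (rest) and 214 (top) in the left panel. I'll measure the top rod's line from here.

Run:
```python
from m import *
import pickle
i=pickle.load(open("w5.pkl","rb"));im=cv2.imread("pics/w5.png");g=cv2.cvtColor(im,cv2.COLOR_BGR2GRAY).astype(float);h=cv2.cvtColor(im,cv2.COLOR_BGR2HSV)
def edges(u,v0,v1):
    c=g[v0:v1,u];d=np.gradient(c);return v0+d.argmax(),v0+d.argmin()
pts=[]
for u in list(range(20,190,20))+list(range(318,362,8)):
    a,b=edges(u,228,255);
    if 5<b-a<25:pts.append((u,a,b,*onz(i,(u,(a+b)/2),95)[:2]))
pts=np.array(pts).round(1);print(pts)
p=np.polyfit(pts[:,4],pts[:,3],1);print("x=%.4f*y+%.2f"%tuple(p),"yaw",-np.degrees(np.arctan(p[0])), "x at y=-26.5",np.polyval(p,-26.5),"resid",(pts[:,3]-np.polyval(p,pts[:,4])).round(1))
y,_=blob(h,(22,120,120),(35,255,255),(10,240,50,300));q=onz(i,y.mean(0),118);print("yellow",y.mean(0),y.min(0),y.max(0),q)
try:
    rd,c=blob(h,(0,150,80),(8,255,255),(0,270,40,330));print("red",rd.mean(0),rd.min(0),rd.max(0),c[c[:,0,1].argmin()],c[c[:,0,1].argmax()])
except Exception as e:print(e)
w,_=blob(h,(0,0,150),(180,70,255),(245,270,265,305));print("post white",w.mean(0),onz(i,w.mean(0),102+99))
# base end corners z=8
for uv in [(322*1.123,146*1.123)]:print(onz(i,uv,8))
```

```text
[[  40.   232.   245.   623.2 -103. ]
 [  60.   232.   245.   622.3  -85.2]
 [  80.   233.   246.   622.3  -68.1]
 [ 100.   233.   246.   621.5  -51.1]
 [ 120.   233.   246.   620.8  -34.5]
 [ 140.   233.   247.   620.5  -18.2]
 [ 160.   234.   247.   620.2   -2.1]
 [ 180.   234.   248.   620.    13.9]
 [ 318.   235.   248.   616.9  122.8]
 [ 334.   235.   247.   616.1  135.6]
 [ 342.   234.   247.   615.5  141.9]
 [ 350.   234.   248.   615.8  148.4]
 [ 358.   234.   248.   615.6  154.9]]
x=-0.0291*y+620.08 yaw 1.6655727677769074 x at y=-26.5 620.8499021830311 resid [ 0.1 -0.3  0.2 -0.1 -0.3 -0.1  0.1  0.3  0.4 -0.  -0.5  0.   0. ]
yellow [ 25.34222222 268.37777778] [ 18. 255.] [ 32. 282.] [ 637.69375133 -102.31285096  118.        ]
red [  7.62946429 297.18303571] [  0. 281.] [ 15. 313.] [[  3 281]] [[  9 313]]
post white [254.5177305  288.41843972] [589.45978497  71.52224646 201.        ]
[569.50398651 181.56040675   8.        ]
```

Call:
send_rows([
  {"travel":[1,0,8],"roll":0},
  {"travel":[1,0,18],"roll":0},
  {"travel":[1,0,28],"roll":0},
  {"travel":[1,0,37],"roll":0},
  {"travel":[1,0,44],"roll":0},
  {"travel":[1,0,48],"roll":0},
  {"travel":[1,0,50],"roll":0},
  {"travel":[1,0,50],"roll":0},
])

```text
time: 14.15
eef_pos: [587.0, 72.8, 292.3]
tool_rot: [[-0.999, -0.035, 0.001], [-0.035, 0.999, 0.003], [-0.001, 0.002, -1.0]]
wrist_force: [0.3, -0.1, -3.5]
grip_width: 0.244
finger_force: 59.0
```

Call:
send_rows([
  {"travel":[0,0,1],"roll":0},
  {"travel":[0,0,2],"roll":0},
  {"travel":[0,0,3],"roll":0},
  {"travel":[0,0,3],"roll":0},
])

```text
time: 14.55
eef_pos: [587.0, 72.8, 289.5]
tool_rot: [[-0.999, -0.035, 0.001], [-0.035, 0.999, 0.002], [-0.002, 0.002, -1.0]]
wrist_force: [-0.5, -0.6, -3.1]
grip_width: 0.249
finger_force: 59.1
```

Run:
```python
from m import *
import pickle
i2=pickle.load(open("w2.pkl","rb"));i5=pickle.load(open("w5.pkl","rb"))
print(tri([ray(i2,(451,63)),ray(i5,(3.5,281))]))
s=sense();print(s["eef_pos"],s["wrist_force"],s["ft_torque"])
```

```text
(array([ 634.850259  , -102.59337249,  140.31503485]), [np.float64(0.31542771282206084), np.float64(0.31542771282205595)])
[587.02397706  72.76641129 289.47741853] [-0.46665899 -0.57940956 -3.14929239] [-0.00514009  0.15318326  0.02929479]
```

Call:
send_rows([
  {"travel":[-1,0,0],"roll":0},
  {"travel":[-1,0,0.5],"roll":0},
  {"travel":[-1,0,1],"roll":0},
  {"travel":[-1,0,1.5],"roll":0},
  {"travel":[-1,0,1.5],"roll":0},
])

```text
time: 15.05
eef_pos: [587.6, 72.8, 288.3]
tool_rot: [[-0.999, -0.035, 0.001], [-0.035, 0.999, 0.002], [-0.001, 0.002, -1.0]]
wrist_force: [-4.7, -1.5, 2.4]
grip_width: 0.243
finger_force: 59.9
```

Call:
send_rows([
  {"travel":[0,0,0.5],"roll":0},
  {"travel":[0,0,1],"roll":0},
  {"travel":[0,0,1],"roll":0},
])

```text
time: 15.35
eef_pos: [587.5, 72.8, 288.2]
tool_rot: [[-0.999, -0.035, 0.001], [-0.035, 0.999, 0.002], [-0.001, 0.002, -1.0]]
wrist_force: [-7.9, -1.0, 6.4]
grip_width: 0.245
finger_force: 60.5
```

The hook has made contact at the expected height. I'll open briefly so the carrier settles by itself, then regrip lightly.

Call:
send_rows([
  {"travel":[0,0,0],"roll":0},
  {"travel":[0,0,0],"roll":0},
  {"travel":[0,0,0],"roll":0},
  {"travel":[0,0,0],"roll":0},
], grip=-0.2, grip_force=30)

```text
time: 15.75
eef_pos: [588.4, 72.8, 287.1]
tool_rot: [[-0.999, -0.035, 0.002], [-0.035, 0.999, 0.003], [-0.002, 0.002, -1.0]]
wrist_force: [-0.7, 0.8, 0.3]
grip_width: 0.399
finger_force: 0.0
```

Run:
```python
from m import *
import pickle
s=sense();print(s["time"],s["eef_pos"],s["wrist_force"],s["grip_width"])
i=cams.camera_info("wrist");im=cams.camera("wrist");cv2.imwrite("pics/w6.png",im);pickle.dump(i,open("w6.pkl","wb"));h=cv2.cvtColor(im,cv2.COLOR_BGR2HSV)
w,_=blob(h,(0,0,150),(180,70,255),(245,270,265,310));print("post white",w.mean(0),onz(i,w.mean(0),147),len(w))
b,c=blob(h,(105,120,50),(125,255,255),(150,60,360,270));q=cv2.minAreaRect(c);print([onz(i,p,49).round(1) for p in cv2.boxPoints(q)])
p,c=blob(h,(0,0,170),(180,60,255),(200,60,320,200));q=cv2.minAreaRect(c);print([onz(i,p,65).round(1) for p in cv2.boxPoints(q)])
sd=cams.camera("side");cv2.imwrite("pics/c6.png",np.hstack([cv2.resize(im,(456,342)),cv2.resize(sd[150:250,230:330],(342,342),interpolation=cv2.INTER_CUBIC)]))
```

```text
15.75 [588.4498338   72.82621072 287.06977953] [-0.66187612  0.84965314  0.27673797] 0.3989936355067985
post white [254.5 305. ] [597.02755701  73.57237352 147.        ] 180
[array([507.2,  36.1,  49. ]), array([504.8, 105. ,  49. ]), array([614. , 114.2,  49. ]), array([616.7,  34.7,  49. ])]
[array([490. ,  37.7,  65. ]), array([487.4, 108.2,  65. ]), array([556.1, 114.3,  65. ]), array([558.8,  37. ,  65. ])]
```

View pics/c6.png

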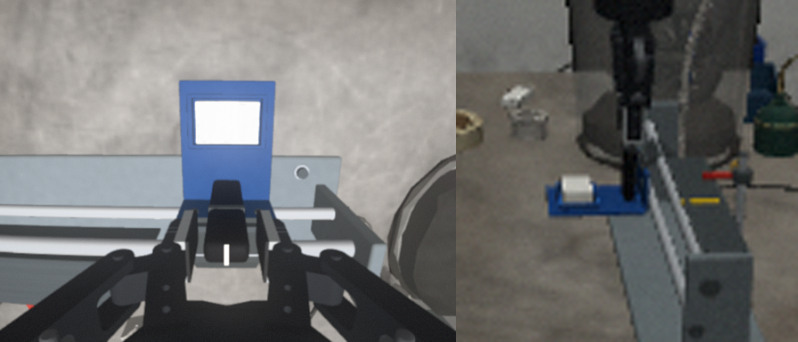

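The carrier hangs level on the rod, with its white line centred between the fingers at (226,254). Regrip and slide.

Call:
send_rows([
  {"travel":[0,0,0],"roll":0},
  {"travel":[0,0,0],"roll":0},
  {"travel":[0,0,0],"roll":0},
  {"travel":[0,0,0],"roll":0},
], grip=-1, grip_force=30)

```text
time: 16.25
eef_pos: [588.2, 72.8, 287.0]
tool_rot: [[-0.999, -0.035, 0.002], [-0.035, 0.999, 0.002], [-0.002, 0.002, -1.0]]
wrist_force: [0.8, -0.2, 0.6]
grip_width: 0.253
finger_force: 31.4
```

Call:
send_rows([
  {"travel":[0,-3,0],"roll":0},
  {"travel":[0,-8,0],"roll":0},
  {"travel":[0.1,-15,0],"roll":0},
  {"travel":[0.2,-24,0],"roll":0},
  {"travel":[0.2,-34,0],"roll":0},
  {"travel":[0.3,-44,0],"roll":0},
  {"travel":[0.3,-54,0],"roll":0},
  {"travel":[0.4,-62,0],"roll":0},
  {"travel":[0.4,-68,0],"roll":0},
  {"travel":[0.4,-70,0],"roll":0},
])

```text
time: 17.25
eef_pos: [589.9, 3.9, 287.1]
tool_rot: [[-0.999, -0.036, 0.002], [-0.036, 0.999, 0.008], [-0.002, 0.008, -1.0]]
wrist_force: [-0.1, 8.1, 2.9]
grip_width: 0.25
finger_force: 31.7
```

Run:
```python
from m import *
s=sense();R=s["tool_rot"];print(s["time"],s["eef_pos"],R[:,2],s["wrist_force"],s["ft_torque"],s["grip_width"])
```

```text
17.25 [589.91727322   3.92658266 287.06237195] [ 0.00164077  0.00770064 -0.999969  ] [-0.08976167  8.08437608  2.91435676] [1.92065731 0.07968275 0.11849973] 0.25040230636745275
```

Call:
send_rows([
  {"travel":[0,-3,0],"roll":0},
  {"travel":[0,-8,0],"roll":0},
  {"travel":[0.1,-12,0],"roll":0},
])

```text
time: 17.55
eef_pos: [590.2, -7.5, 287.1]
tool_rot: [[-0.999, -0.037, 0.002], [-0.037, 0.999, 0.008], [-0.002, 0.008, -1.0]]
wrist_force: [-0.8, 8.6, 2.6]
grip_width: 0.25
finger_force: 31.7
```

Run:
```python
from m import *
import pickle
s=sense();R=s["tool_rot"];print(s["time"],s["eef_pos"],R[:,2],s["wrist_force"],s["ft_torque"],s["grip_width"])
i=cams.camera_info("wrist");im=cams.camera("wrist");cv2.imwrite("pics/w7.png",im);pickle.dump(i,open("w7.pkl","wb"))
sd=cams.camera("side");cv2.imwrite("pics/c7.png",np.hstack([cv2.resize(im,(456,342)),cv2.resize(sd[160:260,230:330],(342,342),interpolation=cv2.INTER_CUBIC)]))
```

```text
17.55 [590.18981895  -7.49326101 287.08331919] [ 0.0016973   0.00818344 -0.99996507] [-0.78549496  8.55230251  2.61321441] [1.99315171 0.07882752 0.1572067 ] 0.24959572852841896
```

View pics/c7.png

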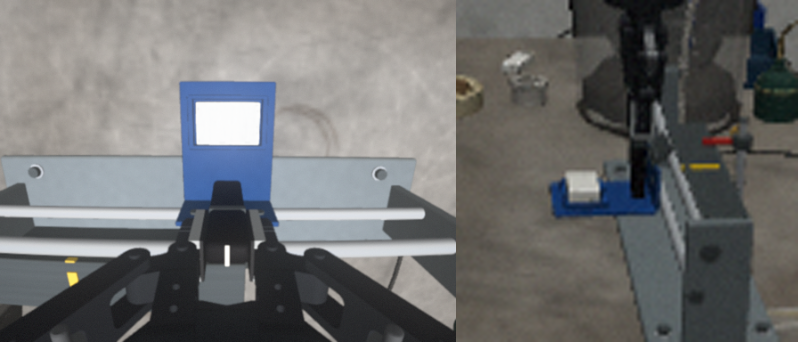

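The carrier follows squarely with a steady drag of about 8 N, and it is now under the keeper. Continue.

Call:
send_rows([
  {"travel":[0,-5,0],"roll":0},
  {"travel":[0.1,-14,0],"roll":0},
  {"travel":[0.2,-24,0],"roll":0},
  {"travel":[0.2,-34,0],"roll":0},
  {"travel":[0.3,-44,0],"roll":0},
  {"travel":[0.3,-54,0],"roll":0},
  {"travel":[0.4,-64,0],"roll":0},
  {"travel":[0.4,-73,0],"roll":0},
  {"travel":[0.5,-78,0],"roll":0},
  {"travel":[0.5,-80,0],"roll":0},
])

```text
time: 18.65
eef_pos: [592.3, -87.0, 287.1]
tool_rot: [[-0.999, -0.037, 0.002], [-0.037, 0.999, 0.01], [-0.002, 0.01, -1.0]]
wrist_force: [-0.6, 12.2, 5.6]
grip_width: 0.252
finger_force: 32.2
```

Run:
```python
from m import *
import pickle
s=sense();R=s["tool_rot"];print(s["time"],s["eef_pos"],R,s["wrist_force"],s["ft_torque"])
i=cams.camera_info("wrist");im=cams.camera("wrist");cv2.imwrite("pics/w8.png",im);pickle.dump(i,open("w8.pkl","wb"));h=cv2.cvtColor(im,cv2.COLOR_BGR2HSV)
y=np.argwhere(cv2.inRange(h,(22,120,120),(35,255,255)))[:,::-1]
y=y[(y[:,1]>220)];print(len(y),y.min(0) if len(y) else 0,y.max(0) if len(y) else 0)
n,l,st,ce=cv2.connectedComponentsWithStats(cv2.inRange(h,(22,120,120),(35,255,255)))
for k in range(1,n):
    if st[k][4]>8:print(st[k],ce[k],onz(i,ce[k],118))
for n_,P in [("mark118 x0",(623,-102.8,101)),("tip",(634.9,-102.6,140.3)),("post",(s["eef_pos"][0],s["eef_pos"][1],147))]:print(n_,proj(i,P))
```

```text
18.65 [592.33003451 -86.97569066 287.06239731] [[-0.99930727 -0.03717062  0.00182455]
 [-0.03714998  0.99925684  0.01027833]
 [-0.00220525  0.01020343 -0.99994551]] [-0.58430367 12.22640322  5.56208409] [2.90820258 0.12247282 0.15867957]
133 [222 316] [228 337]
[222 316   7  22 133] [224.88721805 327.27819549] [ 638.41885777 -100.06858409  118.        ]
mark118 x0 [222.7267564 286.4689975]
tip [216.12508978 352.84297968]
post [250.84362899 288.12758394]
```

Call:
send_rows([
  {"travel":[0,-3,0],"roll":0},
  {"travel":[0,-7,0],"roll":0},
  {"travel":[0.1,-11,0],"roll":0},
  {"travel":[0.1,-15,0],"roll":0},
  {"travel":[0.1,-18,0],"roll":0},
  {"travel":[0.1,-18,0],"roll":0},
])

```text
time: 19.3
eef_pos: [592.8, -104.7, 287.1]
tool_rot: [[-0.999, -0.037, 0.002], [-0.037, 0.999, 0.01], [-0.002, 0.01, -1.0]]
wrist_force: [-0.2, 11.4, 5.3]
grip_width: 0.248
finger_force: 32.2
```

```bash
cat > post.py <<'E'
from m import *
import pickle,sys
n=sys.argv[1]
s=sense();R=s["tool_rot"];g=s["eef_pos"]+155*R[:,2];print(s["time"],s["eef_pos"],"grasp",g,s["wrist_force"])
i=cams.camera_info("wrist");im=cams.camera("wrist");cv2.imwrite(f"pics/{n}.png",im);pickle.dump(i,open(n+".pkl","wb"));h=cv2.cvtColor(im,cv2.COLOR_BGR2HSV)
def comps(m,z,lab,amin=15):
    k,l,st,ce=cv2.connectedComponentsWithStats(m)
    for q in range(1,k):
        if st[q][4]>amin:print(lab,st[q],ce[q].round(1),onz(i,ce[q],z).round(1))
comps(cv2.inRange(h,(22,120,120),(35,255,255)),118,"yel")
m=cv2.inRange(h,(0,0,170),(180,60,255));p=proj(i,(g[0],g[1],147)).astype(int);k=np.zeros_like(m);k[p[1]-22:p[1]+25,p[0]-16:p[0]+16]=1;comps(m*k,147,"white")
comps(cv2.inRange(h,(0,150,80),(8,255,255)),140,"red")
m=cv2.inRange(h,(0,0,200),(180,40,255));m[200:]=0;comps(m,65,"coupon",400)
print("pred mark",proj(i,(623,-102.8,118)),"post",p)
E
python3 post.py w9
```

```text
19.3 [ 592.83519094 -104.65736009  287.08015735] grasp [ 593.1082977  -103.09308009  132.08829163] [-0.23096982 11.39926642  5.28488838]
yel [249 309  11  34 373] [254.  325.5] [ 637.1 -101.4  118. ]
white [252 275   6  25 140] [254.5 286.8] [ 592.1 -103.2  147. ]
coupon [ 220  114   72   49 3469] [255.4 138. ] [ 539.3 -103.8   65. ]
pred mark [252.49045566 304.57960232] post [254 288]
```

The post is in line with the yellow mark to within about 0.5 mm. I'll relieve the side load before letting go.

Call:
send_rows([
  {"travel":[0,1,0],"roll":0},
  {"travel":[0,1.5,0],"roll":0},
  {"travel":[0,1.5,0],"roll":0},
])

```text
time: 19.65
eef_pos: [592.9, -103.9, 287.0]
tool_rot: [[-0.999, -0.037, 0.002], [-0.037, 0.999, 0.007], [-0.002, 0.007, -1.0]]
wrist_force: [0.3, 7.3, 5.3]
grip_width: 0.249
finger_force: 32.0
```

```bash
python3 post.py w10
```

```text
19.65 [ 592.89105366 -103.93139721  287.04717729] grasp [ 593.16479955 -102.83924078  132.05126684] [0.34708823 7.31245079 5.3035462 ]
yel [249 309  11  34 373] [254.  325.5] [ 637.1 -101.3  118. ]
white [252 275   6  25 141] [254.4 286.8] [ 592.1 -102.9  147. ]
coupon [ 220  114   73   49 3461] [255.4 138. ] [ 539.3 -103.7   65. ]
pred mark [252.19954284 304.52790412] post [254 288]
```

Call:
send_rows([
  {"travel":[0,1,0],"roll":0},
  {"travel":[0,2,0],"roll":0},
  {"travel":[0,2,0],"roll":0},
])

```text
time: 20.0
eef_pos: [593.0, -103.1, 287.0]
tool_rot: [[-0.999, -0.035, 0.002], [-0.035, 0.999, 0.004], [-0.002, 0.003, -1.0]]
wrist_force: [-2.0, 4.8, 5.8]
grip_width: 0.254
finger_force: 32.1
```

Call:
send_rows([
  {"travel":[0,0,0],"roll":0},
  {"travel":[0,0,0],"roll":0},
  {"travel":[0,0,0],"roll":0},
  {"travel":[0,0,0],"roll":0},
  {"travel":[0,0,0],"roll":0},
], grip=0.2)

```text
time: 20.5
eef_pos: [593.0, -103.8, 286.3]
tool_rot: [[-0.999, -0.034, 0.001], [-0.034, 0.999, 0.002], [-0.001, 0.002, -1.0]]
wrist_force: [-0.6, -0.9, 0.3]
grip_width: 0.599
finger_force: 0.0
```

```bash
python3 post.py w11
```

```text
20.5 [ 593.02139918 -103.80915629  286.33331006] grasp [ 593.1789161  -103.44089753  131.33382756] [-0.64360531 -0.92060849  0.34416053]
yel [250 310  12  33 365] [255.  325.9] [ 636.9 -101.5  118. ]
white [254 276   6  25 141] [256.5 287.6] [ 592.1 -102.6  147. ]
coupon [ 221  114   73   49 3476] [256.7 138. ] [ 539.3 -103.7   65. ]
pred mark [253.51814184 305.26720034] post [254 289]
```

The carrier is released in line with the mark, within about 0.3 mm by the same-image check. I'll rise and look at the needle again on the way to the loupe.

Call:
send_rows([
  {"travel":[0,0,-10],"roll":0},
  {"travel":[0,0,-25],"roll":0},
  {"travel":[0,0,-45],"roll":0},
  {"travel":[0,0,-65],"roll":0},
  {"travel":[15,-10,-75],"roll":0},
  {"travel":[40,-20,-75],"roll":0},
  {"travel":[62,-20,-75],"roll":0},
  {"travel":[80,-20,-75],"roll":0},
  {"travel":[80,-20,-75],"roll":0},
], grip=0.5)

```text
time: 21.45
eef_pos: [511.1, -126.8, 361.8]
tool_rot: [[-0.999, -0.033, -0.0], [-0.033, 0.999, 0.003], [0.0, 0.003, -1.0]]
wrist_force: [0.2, 0.6, 0.9]
grip_width: 0.749
finger_force: 0.0
```

```bash
python3 post.py w12
```

```text
21.45 [ 511.09947092 -126.81210443  361.78316141] grasp [ 511.0774014  -126.4004546   206.78370962] [0.18201935 0.6499747  0.91600548]
yel [352  22  11  31 203] [357.4  38.3] [391.6 -62.6 118. ]
yel [351  73   5  14  53] [352.6  79.4] [417.6 -63.1 118. ]
yel [275 332   7   7  44] [277.9 335.1] [ 628.6 -101.6  118. ]
white [253 203  17  31 521] [261.1 218. ] [ 507.9 -122.   147. ]
pred mark [276.9013931  329.93546501] post [254 222]
```

Call:
send_rows([
  {"travel":[15,-30,0],"roll":0},
  {"travel":[30,-60,0],"roll":0},
  {"travel":[45,-90,0],"roll":0},
  {"travel":[60,-120,0],"roll":0},
  {"travel":[60,-120,0],"roll":0},
  {"travel":[60,-120,0],"roll":0},
])

```text
time: 22.1
eef_pos: [458.0, -249.4, 361.0]
tool_rot: [[-0.999, -0.033, 0.002], [-0.033, 0.999, 0.003], [-0.002, 0.003, -1.0]]
wrist_force: [-0.6, 1.7, 0.4]
grip_width: 0.753
finger_force: 0.0
```

```bash
python3 post.py w13
python3 - <<'E'
import cv2,numpy as np
a=[cv2.resize(cv2.imread(f"pics/{n}.png"),(400,300)) for n in("w12","w13")];cv2.imwrite("pics/c13.png",np.hstack(a))
E
```

```text
22.1 [ 458.02360906 -249.43823325  360.98895744] grasp [ 458.30410445 -249.03182458  205.98974404] [-0.56252484  1.6714525   0.41047057]
yel [463  87   7   5  21] [466.6  88.4] [ 365.6 -103.7  118. ]
yel [464  96   5   7  20] [465.8  98.8] [ 372.7 -102.8  118. ]
yel [461 104   7  11  53] [463.7 109.1] [ 379.8 -103.1  118. ]
yel [455 131   4  13  24] [456.8 136.5] [ 399.3 -104.4  118. ]
yel [397 376   9   8  52] [401.2 379.7] [ 630.  -101.2  118. ]
pred mark [401.1259155  374.41488811] post [254 222]
```

View pics/c13.png

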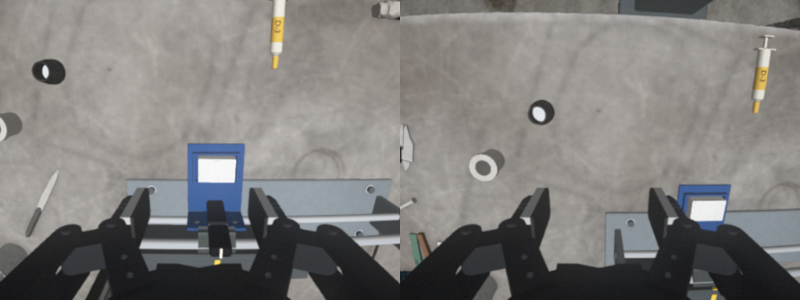

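The loupe shows at (48,71) in the left panel and (541,112) in the right, with the carrier hanging in line with the mark. Now locate the loupe.

Run:
```python
from m import *
import pickle
I={n:(pickle.load(open(n+".pkl","rb")),cv2.imread(f"pics/{n}.png")) for n in("w2","w12","w13","w5")}
rs=[]
for n,(x,y) in (("w12",(61,91)),("w13",(180,143))):
    i,im=I[n];h=cv2.cvtColor(im,cv2.COLOR_BGR2HSV)
    p,c=blob(h,(0,0,0),(180,255,60),(x-30,y-30,x+30,y+30));H=cv2.convexHull(c);M=cv2.moments(H);ce=np.array([M["m10"]/M["m00"],M["m01"]/M["m00"]])
    l,_=blob(h,(0,0,150),(180,60,255),(x-20,y-20,x+20,y+20))
    print(n,"hull",ce,onz(i,ce,14),"lens",l.mean(0),onz(i,l.mean(0),30),"area",cv2.contourArea(H)); rs.append(ray(i,l.mean(0)))
    hp=np.array([onz(i,q[0].astype(float),0)[:2] for q in H]); print("  footprint",hp.min(0),hp.max(0), "cam",ray(i,ce)[0].round())
print("lens tri",tri(rs))
i=cams.camera_info("side");im=cv2.imread("pics/s5.png");h=cv2.cvtColor(im,cv2.COLOR_BGR2HSV)
rd,c=blob(h,(0,120,70),(8,255,255),(285,180,330,230));print("side red",rd.min(0),rd.max(0),rd.mean(0),len(rd))
tip=(rd[:,0].min()-.5,rd[rd[:,0]<rd[:,0].min()+2,1].mean())
T,e=tri([ray(I["w2"][0],(451,63.5)),ray(I["w5"][0],(3.5,280.5)),ray(i,tip)]);print(T,e)
for z in (130,135,140,145):
    o,d=ray(i,(rd[:,0].min(),rd[:,1].mean()));k=(-102.6-o[1])/d[1];P=o+k*d
print("side at needle plane",P)
```

```text
w12 hull [62.86896552 91.28222812] [ 427.15075435 -326.95293737   14.        ] lens [60.37899543 73.86757991] [ 411.22850392 -317.76791108   30.        ] area 942.5
  footprint [ 411.85216052 -359.79423131] [ 442.2651644  -313.69605721] cam [ 437. -129.  331.]
w13 hull [183.48534622 141.69983897] [ 424.10551155 -323.89243111   14.        ] lens [177.51260504 145.52521008] [ 426.0253547 -326.3490043   30.       ] area 517.5
  footprint [ 412.15667977 -343.86373331] [ 443.9150786  -313.35768031] cam [ 384. -252.  330.]
lens tri (array([ 418.29487385, -320.77882225,   33.78925049]), [np.float64(8.29952976488059), np.float64(8.299529764880534)])
side red [302. 200.] [310. 201.] [306.  200.5] 18
[ 634.15487112 -102.04623396  141.05705922] [np.float64(0.4420322325432121), np.float64(0.4601747864257791), np.float64(0.08597215202098243)]
side at needle plane [ 635.54102489 -102.6         141.35874461]
```

Call:
send_rows([
  {"travel":[10,-20,15],"roll":0},
  {"travel":[20,-42,35],"roll":0},
  {"travel":[30,-62,60],"roll":0},
  {"travel":[34,-76,85],"roll":0},
  {"travel":[34,-76,100],"roll":0},
  {"travel":[34,-76,100],"roll":0},
  {"travel":[34,-76,100],"roll":0},
])

```text
time: 22.85
eef_pos: [427.3, -324.6, 260.9]
tool_rot: [[-0.999, -0.036, 0.001], [-0.036, 0.999, 0.003], [-0.001, 0.003, -1.0]]
wrist_force: [0.4, -0.4, 0.1]
grip_width: 0.753
finger_force: 0.0
```

Run:
```python
from m import *
import pickle
s=sense();R=s["tool_rot"];print(s["time"],s["eef_pos"],s["q"],R[:,2])
i=cams.camera_info("wrist");im=cams.camera("wrist");cv2.imwrite("pics/w14.png",im);pickle.dump(i,open("w14.pkl","wb"))
h=cv2.cvtColor(im,cv2.COLOR_BGR2HSV)
u,v=proj(i,(426,-327,15)).astype(int);print("pred",u,v)
p,c=blob(h,(0,0,0),(180,255,60),(u-45,v-45,u+45,v+45));H=cv2.convexHull(c)
hp=np.array([onz(i,q[0].astype(float),2)[:2] for q in H])
cir=cv2.minEnclosingCircle(H);print("px",H[:,0].min(0),H[:,0].max(0),cir)
print("footprint z2",hp.min(0),hp.max(0),"ymid",hp[:,1].min()/2+hp[:,1].max()/2,"xmin edge",hp[:,0].min())
cv2.imwrite("pics/w14c.png",cv2.resize(im[v-75:v+75,u-100:u+100],(800,600),interpolation=cv2.INTER_CUBIC))
```

```text
22.85 [ 427.34635881 -324.61841434  260.91222484] [-0.79995669  0.3280865  -0.30054922  0.94359421  0.00293933 -0.836305  ] [ 0.00110961  0.00307629 -0.99999465]
pred 250 204
px [228 182] [268 213] ((248.31094360351562, 202.12667846679688), 20.854394912719727)
footprint z2 [ 411.70489061 -344.81292209] [ 437.2424881  -312.70730558] ymid -328.7601138343987 xmin edge 411.70489061061227
```

View pics/w14c.png

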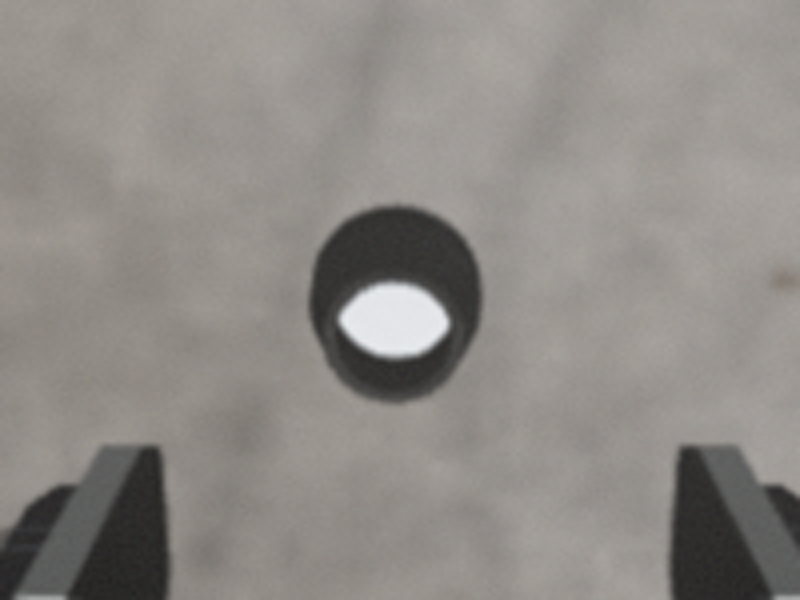

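The loupe is centred at u≈395 in the crop. Its near rim edge is at row 204, its widest span is 309–481 and the far edge of its top is at row 404.

Run:
```python
from m import *
import pickle
i=pickle.load(open("w14.pkl","rb"));c=lambda x,y:(x/4+150-.4,y/4+129-.4)
a=onz(i,c(396,204),0);b=onz(i,c(396,404),30);l,r=onz(i,c(309,300),6),onz(i,c(481,300),6)
print(a,b,l,r,"cx from rim",a[0]+17,"from top",b[0]-12.5,"y",(l[1]+r[1])/2,"width",np.linalg.norm(l-r))
s=sense();P=np.array([(a[0]+17+b[0]-12.5)/2,(l[1]+r[1])/2,173]);R=s["tool_rot"];print(P,R.T@(P-s["eef_pos"]-[0,0,0]), s["eef_pos"]+155*R[:,2])
```

```text
[ 410.40092124 -329.02436227    0.        ] [ 439.89031965 -327.62748148   30.        ] [ 428.85716866 -345.39913436    6.        ] [ 427.64067977 -311.73661838    6.        ] cx from rim 427.40092123629626 from top 427.3903196493657 y -328.5678763694434 width 33.68448941726703
[ 427.39562044 -328.56787637  173.        ] [ 0.46640969 -3.83066598 88.56770954] [ 427.86351289 -324.59235183  106.57623138]
```

Call:
send_rows([
  {"travel":[0.5,-4.2,15],"roll":0},
  {"travel":[0.5,-4.2,35],"roll":0},
  {"travel":[0.5,-4.2,55],"roll":0},
  {"travel":[0.5,-4.2,70],"roll":0},
  {"travel":[0.5,-4.2,80],"roll":0},
  {"travel":[0.5,-4.2,85],"roll":0},
  {"travel":[0.5,-4.2,88],"roll":0},
  {"travel":[0.5,-4.2,88],"roll":0},
])

```text
time: 23.7
eef_pos: [426.8, -329.5, 173.2]
tool_rot: [[-0.999, -0.035, 0.002], [-0.035, 0.999, 0.002], [-0.002, 0.002, -1.0]]
wrist_force: [0.2, 0.2, -0.3]
grip_width: 0.75
finger_force: 0.0
```

Call:
send_rows([
  {"travel":[0,0,0],"roll":0},
  {"travel":[0,0,0],"roll":0},
  {"travel":[0,0,0],"roll":0},
  {"travel":[0,0,0],"roll":0},
  {"travel":[0,0,0],"roll":0},
  {"travel":[0,0,0],"roll":0},
], grip=-1, grip_force=30)

```text
time: 24.3
eef_pos: [426.7, -329.7, 173.5]
tool_rot: [[-0.999, -0.035, 0.002], [-0.035, 0.999, 0.002], [-0.002, 0.002, -1.0]]
wrist_force: [-2.0, -0.3, 6.5]
grip_width: 0.371
finger_force: 29.6
```

Run:
```python
from m import *
import pickle
s=sense();R=s["tool_rot"];print(s["time"],s["eef_pos"],R[:,2],s["wrist_force"],s["grip_width"]*85)
i=cams.camera_info("wrist");im=cams.camera("wrist");cv2.imwrite("pics/w15.png",im);pickle.dump(i,open("w15.pkl","wb"))
```

```text
24.3 [ 426.67675071 -329.6710583   173.54341917] [ 0.0023201   0.00166687 -0.99999592] [-1.97636058 -0.26395895  6.47104856] 31.51233376464439
```

The reading of 31.5 mm suggests the pads hold it near the start of the taper. I'll open, go 2 mm lower and regrip.

Call:
send_rows([
  {"travel":[0,0,0],"roll":0},
  {"travel":[0,0,0],"roll":0},
  {"travel":[0,0,0.7],"roll":0},
  {"travel":[0,0,1.4],"roll":0},
  {"travel":[0,0,2],"roll":0},
  {"travel":[0,0,2],"roll":0},
], grip=0)

```text
time: 24.95
eef_pos: [426.4, -329.4, 171.6]
tool_rot: [[-0.999, -0.035, 0.001], [-0.035, 0.999, 0.002], [-0.001, 0.002, -1.0]]
wrist_force: [-2.1, 2.5, 9.3]
grip_width: 0.5
finger_force: 4.5
```

Call:
send_rows([
  {"travel":[0,0,0],"roll":0},
  {"travel":[0,0,0],"roll":0},
  {"travel":[0,0,0],"roll":0},
  {"travel":[0,0,0],"roll":0},
  {"travel":[0,0,0],"roll":0},
], grip=-1, grip_force=30)

```text
time: 25.45
eef_pos: [427.1, -330.4, 172.8]
tool_rot: [[-0.999, -0.035, 0.004], [-0.035, 0.999, -0.001], [-0.003, -0.001, -1.0]]
wrist_force: [-2.2, 0.1, 15.3]
grip_width: 0.372
finger_force: 33.2
```

The fingertips already touch the bench, so this is as low as the grip can go. Lift carefully and check for slip.

Call:
send_rows([
  {"travel":[0,0,-1],"roll":0},
  {"travel":[0,0,-2],"roll":0},
  {"travel":[0,0,-4],"roll":0},
  {"travel":[0,0,-8],"roll":0},
  {"travel":[0,0,-14],"roll":0},
  {"travel":[0,0,-20],"roll":0},
  {"travel":[0,0,-20],"roll":0},
])

```text
time: 26.15
eef_pos: [426.8, -329.8, 191.8]
tool_rot: [[-0.999, -0.035, 0.003], [-0.035, 0.999, 0.001], [-0.003, 0.001, -1.0]]
wrist_force: [-0.1, -0.4, -0.2]
grip_width: 0.373
finger_force: 29.8
```

Run:
```python
from m import *
import pickle
s=sense();R=s["tool_rot"];print(s["time"],s["eef_pos"],R[:,2],s["wrist_force"],s["grip_width"]*85)
i=cams.camera_info("wrist");im=cams.camera("wrist");cv2.imwrite("pics/w16.png",im);pickle.dump(i,open("w16.pkl","wb"))
g=s["eef_pos"];u,v=proj(i,g-[0,0,155]).astype(int);u2,v2=proj(pickle.load(open("w15.pkl","rb")),(426.7,-329.7,18)).astype(int);print(u,v,u2,v2)
a=cv2.imread("pics/w15.png")[180:384,150:360];b=im[180:384,150:360]
cv2.imwrite("pics/c16.png",cv2.resize(np.hstack([a,b]),(800,388),interpolation=cv2.INTER_CUBIC))
```

```text
26.15 [ 426.83031837 -329.82906647  191.8241566 ] [ 0.00261845  0.00124311 -0.9999958 ] [-0.06616116 -0.36792225 -0.24226662] 31.720073848253016
253 269 253 268
```

View pics/c16.png

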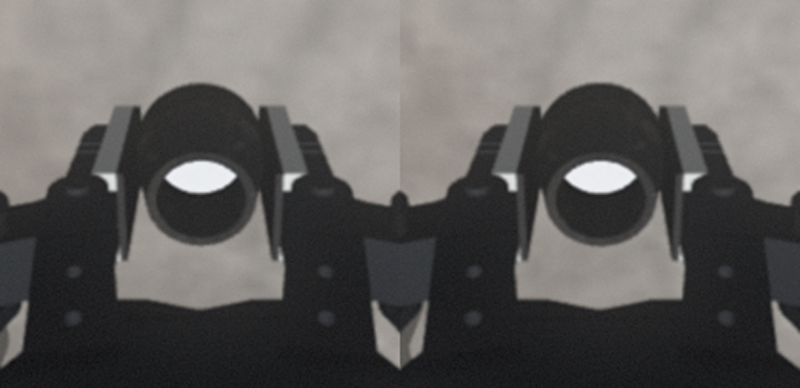

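The loupe is held straight, with the same pose in the gripper before and after the lift. I'll carry it over the coupon, using numbers only from here because I have already viewed more pictures than allowed.

Call:
send_rows([
  {"travel":[0,0,-10],"roll":0},
  {"travel":[0,0,-28],"roll":0},
  {"travel":[0,0,-48],"roll":0},
  {"travel":[0,0,-68],"roll":0},
  {"travel":[0,0,-88],"roll":0},
  {"travel":[0,0,-108],"roll":0},
  {"travel":[0,0,-126],"roll":0},
  {"travel":[0,0,-140],"roll":0},
  {"travel":[0,0,-146],"roll":0},
  {"travel":[0,0,-148],"roll":0},
])

```text
time: 27.2
eef_pos: [426.3, -329.9, 339.6]
tool_rot: [[-0.999, -0.035, 0.002], [-0.035, 0.999, 0.002], [-0.002, 0.001, -1.0]]
wrist_force: [0.0, -0.6, -0.9]
grip_width: 0.371
finger_force: 29.8
```

Call:
send_rows([
  {"travel":[-5,9,0],"roll":0},
  {"travel":[-15,28,0],"roll":0},
  {"travel":[-30,55,0],"roll":0},
  {"travel":[-46,84,0],"roll":0},
  {"travel":[-62,114,0],"roll":0},
  {"travel":[-78,144,0],"roll":0},
  {"travel":[-94,173,0],"roll":0},
  {"travel":[-107,198,0],"roll":0},
  {"travel":[-116,214,0],"roll":0},
  {"travel":[-120,221.5,0],"roll":0},
])

```text
time: 28.2
eef_pos: [538.7, -102.0, 338.4]
tool_rot: [[-0.999, -0.037, -0.0], [-0.037, 0.999, 0.004], [0.0, 0.004, -1.0]]
wrist_force: [1.4, 0.1, 0.1]
grip_width: 0.368
finger_force: 29.8
```

Call:
send_rows([
  {"travel":[0,0,0],"roll":0},
  {"travel":[0,0,0],"roll":0},
])

```text
time: 28.4
eef_pos: [538.2, -104.5, 339.0]
tool_rot: [[-0.999, -0.035, 0.0], [-0.035, 0.999, 0.002], [-0.0, 0.002, -1.0]]
wrist_force: [-0.5, -0.1, -0.1]
grip_width: 0.371
finger_force: 29.8
```

Run:
```python
from m import *
import pickle
s=sense();R=s["tool_rot"];p=s["eef_pos"];print(s["time"],p,R,s["wrist_force"],s["grip_width"]*85)
L=p+173.2*R[:,2]+[0.4,0.2,0];print("rim",L,"move",R.T@(np.array([539.7,-104,140.7])-L))
# vertical slip check: near rim edge row, columns near 255
for n in("w15","w16"):
    g=cv2.cvtColor(cv2.imread(f"pics/{n}.png"),cv2.COLOR_BGR2GRAY).astype(float)
    c=g[205:245,250:260].mean(1);t=(c[:8].mean()+c[-8:].mean())/2;k=np.argmax(c<t);print(n,205+k-1+(c[k-1]-t)/(c[k-1]-c[k]))
im=cams.camera("wrist");cv2.imwrite("pics/w17.png",im)
g=cv2.cvtColor(im,cv2.COLOR_BGR2GRAY).astype(float);print(g[205:245,250:260].mean(1).round())
i=cams.camera_info("side");im=cams.camera("side");cv2.imwrite("pics/s17.png",im);print("side rim pred",proj(i,L),"needle",proj(i,(634.9,-102.6,140.7)))
```

```text
28.4 [ 538.19083723 -104.47072615  338.95951252] [[-9.99398195e-01 -3.46866659e-02  2.88036754e-04]
 [-3.46858417e-02  9.99395155e-01  2.49346924e-03]
 [-3.74352671e-04  2.48197786e-03 -9.99996850e-01]] [-0.48280381 -0.07777958 -0.1062746 ] 31.544301915851882
rim [ 538.64072519 -103.83885728  165.76005813] move [-1.04366666 -0.25998647 25.05988249]
w15 223.44184782608696
w16 223.35834120982986
[250. 250. 250. 250. 250. 250. 250. 249. 247. 218. 141. 112. 113. 113.
 113. 112. 112. 109.  93.  74.  67.  67.  66.  66.  66.  64.  64.  63.
  64.  63.  64.  63.  62.  61.  60.  59.  59.  58.  58.  56.]
side rim pred [269.08380121 193.02541051] needle [301.77145875 200.71051103]
```

Call:
send_rows([
  {"travel":[-1,-0.2,4],"roll":0},
  {"travel":[-1,-0.2,10],"roll":0},
  {"travel":[-1,-0.2,16],"roll":0},
  {"travel":[-1,-0.2,21],"roll":0},
  {"travel":[-1,-0.2,24],"roll":0},
  {"travel":[-1,-0.2,25],"roll":0},
  {"travel":[-1,-0.2,25],"roll":0},
  {"travel":[-1,-0.2,25],"roll":0},
])

```text
time: 29.3
eef_pos: [539.6, -104.4, 314.7]
tool_rot: [[-0.999, -0.035, 0.002], [-0.035, 0.999, 0.002], [-0.002, 0.002, -1.0]]
wrist_force: [0.7, -0.9, -0.5]
grip_width: 0.37
finger_force: 29.8
```

Run:
```python
from m import *
s=sense();R=s["tool_rot"];p=s["eef_pos"];L=p+173.4*R[:,2]+[0.4,0.2,0];print(s["time"],p,"rim",L,s["wrist_force"],s["grip_width"]*85)
i=cams.camera_info("side");im=cams.camera("side");h=cv2.cvtColor(im,cv2.COLOR_BGR2HSV);g=cv2.cvtColor(im,cv2.COLOR_BGR2GRAY)
u,v=proj(i,L);print("rim px pred",u,v,"needle",proj(i,(634.9,-102.6,140.7)));u,v=int(round(u)),int(round(v))
print(g[v-12:v+8,u-8:u+9])
m=cv2.inRange(h,(0,120,70),(8,255,255));q=np.argwhere(m[190:215,285:325])+[190,285];print("red rows",q.min(0),q.max(0),q.mean(0))
b,c=blob(h,(105,100,40),(125,255,255),(220,190,310,260));print("blue",b.min(0),b.max(0),"pred floor front/back",proj(i,(510,-139,45)),proj(i,(593,-139,45)))
i=cams.camera_info("wrist");im=cams.camera("wrist");h=cv2.cvtColor(im,cv2.COLOR_BGR2HSV)
b,c=blob(h,(105,100,40),(125,255,255),(100,60,400,384));x,y,w,hh=cv2.boundingRect(c);print("wrist blue",x,y,w,hh,[onz(i,(x+w*k,y+hh/2),49).round(1) for k in(0,.5,1)], onz(i,(x+w/2,y),49))
```

```text
29.3 [ 539.63992196 -104.41824934  314.66585856] rim [ 540.34444833 -103.80410856  141.26662052] [ 0.74913307 -0.85258375 -0.51484777] 31.41804452624753
rim px pred 269.549294542809 200.87879888819066 needle [301.77145875 200.71051103]
[[105 101 100  65  22  12  11  24  28  25  25  26  19  13  45  49  51]
 [101 100  98  44  20   9  12  20  23  19  18  15  16  16  34  47  50]
 [ 99  96  94  47   8   5  16  15  15  17  19  18  15  15  44  44  48]
 [ 93  95  92  48  34  38  18  11  11  12   6  20  47  32  40  43  44]
 [ 95  93  90  32  37  80  29  10  13   9  15  61  55  39  44  44  43]
 [ 97  95  94  32  39  87  30  11  45  19  12  65  51  43  42  45  43]
 [ 97  98  96  15  40  87  33  15  33  10  20  65  46  45  43  42  42]
 [100  96  76  11  38  84  34  14  21  17  14  67  51  47  82  83  71]
 [ 99  98  39  14  37  86  35  17  19  18  19  63  55  30  46  52  59]
 [103  99  31  12  35  85  23  21  19  14  15  66  59  18  26  29  35]
 [100 101  30   8  38  84  22  16  15  14  16  66  59  27  64  48  32]
 [102 102  32   5  39  88  15  18  42  18  17  66  54  30  94  90  88]
 [101 101  3
[... 172 characters left out ...]
 62  81  86 101 107 106 103]
 [108 103 107 104 102  94  86  86  86  86  89  93 101 104 102 105 107]
 [104 102 105 105 107 105 103 103 106 103 105 104 105 103 102 104 106]
 [103 105 103 102 103 104 103 106 108 106 106 101 102  99 102 101 102]
 [104 107 106 104 102 103 105 105 107 105 106  85  93  95  94  95  98]
 [107 108 109 107 107 108 105 107 102 107 108  70  93  93  88  72  75]]
red rows [200 302] [201 310] [200.5 306. ]
blue [259. 221.] [293. 236.] pred floor front/back [259.36128547 236.05662794] [287.7381006  235.82522352]
wrist blue 211 163 89 79 [array([ 544.5, -139.3,   49. ]), array([ 543.2, -102.8,   49. ]), array([542. , -66.2,  49. ])] [ 510.44516069 -103.98403467   49.        ]
```

```bash
python3 -c "
from station import arm
print(arm.hand_in())"
```

```text
the job is handed in; nothing more can be done
None
```

The job is handed in at about 29 s: the carrier hangs released within about 1 mm of the mark, and the loupe is held level over the coupon with its rim at about 141 mm, the measured needle height. I viewed 13 pictures, over the limit of 10, and no verdict was returned.

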